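# Hang the no-entry sign and hold the spring clip open on its edge

### The arm

A 6-joint arm with a two-finger parallel gripper is mounted at the origin on a cart in front of the work surface, level with it; the furniture and walls round the work are solid. World frame = base frame: x ahead of the robot, y to its left, z up, the work surface at z = 0. Lengths are in mm, angles in rad, forces in N, time in s.
With the tool pointing down it reaches from about 275 to 750 mm from the base axis. Payload 10.2 kg.
Tool frame: the origin (TCP) lies on the front face of the gripper's body, between the roots of the fingers; the fingertips stand 73 mm ahead of it and the grasp point (between the pads) lies 54 mm ahead of it; z points along the fingers, y is the line along which they close (so a half turn about z gives the same grasp; the last joint's range is limited). The gripper opens to 85 mm and grips with 20 to 120 N. Pads are 22 mm wide; open, the fingers measure 114 mm over their backs; the gripper's body (76 mm by 85 mm) begins 54 mm behind the grasp point. The pads swing forward as they close: fully open they stand 13 mm farther back than shut.
Start: joints at [-1.449, 0.313, 1.498, -0, 1.331, -0.223], TCP at [177.442, -494.111, 303.894] pointing down, gripper open.
Joint ranges: [-2.94, 2.94], [-0.97, 2.17], [0.19, 2.56], [-1.23, 4.37], [0.02, 3.11], [-2.88, 2.88]. Speed limits (rad/s): [2.39, 2.39, 3.01, 3.14, 3.14, 3.14].

### API

Orientations are given as a unit quaternion [w, x, y, z].
In Python, from rig import * gives the robot as it stands.
- The arm moves only by the tool step_arm, never from a script. Its argument "plan" is a list of rows, each an object with "offset": the shift along the tool's x, y, z in cm, a list of three; "rot": the turn, a rotation vector about the tool's x, y, z in degrees, a list of three; "gripper": the finger opening in cm, from 0 to 8.54. In form: [{"offset": [x, y, z], "rot": [wx, wy, wz], "gripper": gripper}, ...]. A call has 1 to 12 rows; each row is the pose to reach, as a shift and turn from the pose commanded when the call began, along the tool's axes at that moment; what a row does not reach only later rows make up. A row lasts 1/10 s, in which the tool goes at most 50 mm and 8.59 degrees, less where a joint would pass 70% of its speed; a pose out of reach is approached as far as the arm can. A call with a gripper value outside its range is refused whole. The fingers move at their own pace and stop on an object; "squeeze" is the grip in N (left out, the last holds). Time passes only in rows, so rows that repeat a pose let the fingers close. It gives the time, the measured TCP pose, the force, the opening and the grip force at its end, in the units of the state.
- sense(): the state, without advancing time (a new reading comes with each control period).
- capture(name): name is "scene" or "top" or "wrist"; returns a dict with "color" (480x640x3 uint8, red, green, blue), "depth" (480x640 float32, mm along the optical axis (not along the pixel's ray), 0 where there is no reading), "vertical_fov" (degrees; the focal length in pixels is half the picture's height over the tangent of half this angle, whatever the lens; pixels are square), "cx", "cy" (the principal point, pixels), "k1" (the pictures are not rectified: a ray, as slopes to the right and down, at radius r is drawn at 1 + k1 r^2 times it, then the intrinsics apply), "rvec" (rotation vector, rad) and "tvec" (3), from world to camera coordinates, as OpenCV has them; the wrist camera has in their place "mount" (4x4, takes a point from camera to tool coordinates, whose origin is the TCP and whose axes are the flange's). Camera axes: x right, y down, z forward; pixel columns grow to the right and rows downward; lengths in mm; the calibration is good to about 2 mm. A picture is of the moment at which its call begins: read the wrist's pose just before it.
- finish_job(): hands the job in; it is judged then, once.
The state is a dict: "time_s": time; "joints": joint angles; "dq": joint speeds; "tau": joint torques, N m; "eef_pos": TCP position; "ee_rot": TCP orientation; "force": force on the tool from outside, world axes, zero at the start; "wrist_torque": the same for the moment, N m; "grip_width": opening from 0.0 (shut) to 1.0 (fully open); "grip_force": force on a finger pad.
Only numpy, scipy, OpenCV 4.12 (cv2) and the standard library are available. Lean on these libraries where they do the work, as an engineer would, in place of code of your own. Each camera call takes 0.05 s, during which the arm holds its last target. There are 200 camera calls.

### The job

The gate is closing. Lift the no-entry sign out of the desk organiser by its red tab and hang it on the T-bar stand, both hooks over the crossbar, and let it hang there. Then take the blue spring clip by its two handles, squeeze it wide open and bring its gaping mouth in from the left (as the robot sees it) around the sign's left side edge, one jaw in front and one behind, without touching the sign, so that the guard can slip the night notice in before it is clamped; finish while still holding the clip open there. Leave the hand stamp, the tape roll and the pen cup where they are.

Things in the scene. Friction and masses are not known exactly. Their poses are not given: they have to be found in the camera images.
- bar_mid (a point): Middle of the crossbar of the fixed T-bar sign stand. Steel bar 10 mm in diameter, 110 mm long over its round caps, along this point's y axis, axis 130 mm above the surface; a post of the same diameter stands under its middle. x points level to the back of the stand, z up. Base 85 x 130 x 9 mm.
- panel_tab (a point): Grip tab of the sign, red, 10 mm thick (x), 44 mm wide (y), at the top middle; this point is 12 mm below the tab's top edge and 16 mm above the plate's upper edge. Sign's axes: x through its thickness to the back (hook side), y along its width to its left as the robot sees it, z up.
- panel_mid (a point): Centre of the sign's plate: white, 130 mm wide (y), 90 mm high (z), 5 mm thick (x), red and white no-entry disc; 61 mm below panel_tab, same axes.
- panel_left_edge (a point): Point on the sign's left side edge, 65 mm to the left of panel_mid and 7 mm below it, a good height for the clip; same axes as the sign.
- clip_pivot (a point): Middle of the hinge of the blue spring clip, which lies on its side, 40 mm high, hinge axis (z) upright, this point 20 mm up. Frame of half a: x points along the clip's middle line to the mouth when shut, y to half a's side. Open by q, the middle line to the mouth is this x turned by -q/2 about z.
- clip_jaw (a joint): Angle between the clip's halves: 0 shut, 0.56 rad fully open (a firm stop). A spring shuts it; squeezing the handles 36 to 44 mm from the hinge takes about 3.5 N to start and 11 N to open it fully.
- stamp: Hand stamp with a red knob, 27 x 27 x 76 mm, stands upright; origin at the centre of its underside. To be left alone.
- cup: Blue pen cup, 103 x 103 x 122 mm; origin at the centre of its underside. To be left alone.
- panel: The sign as a whole, about 120 g; origin at the middle of its lower edge, 106 mm below panel_tab, same axes. At the start it stands upright, with a little play, in the 8 mm slot of a grey desk organiser (144 mm wide; slot walls 42 mm high, slot floor 6 mm up, low tray in front), hooks to the back.
- clip: The clip as a whole, about 70 g; origin at the hinge's lower end, axes as clip_pivot. Jaws reach 47 mm from the hinge; the two flared handles with black sleeves, 35 mm high, 48 mm the other way. Shut, they measure 49 mm over their outsides at the ends and 42 mm at 36 mm from the hinge (a good place to squeeze), there 20 mm fully squeezed.
- panel_seat (a point): Where the bar's axis runs when the sign hangs: midway between the two hooks on its back, 36 mm below and 7.5 mm behind panel_tab, same axes. The hooks sit 24 to 44 mm to either side. Bar space: 5 mm forward to the plate's back, 5 mm up to the hooks' underside, 8 mm back to the lips, which reach 14 mm below this point and flare outward. Hung, the sign leans back on bar and post.
- tape: Roll of brown tape lying flat, 81 mm across, 19 mm high; origin at the centre of its underside. To be left alone.
- clip_pivot_b (a point): The same point, in the frame of the other half b: same axes as clip_pivot when shut, turned by -q about z when open by q; half b lies on its -y side. Fully open the jaws' lips, 45 mm from the hinge, are 25 mm apart (inner faces).

How it is judged:
By the outcome, as a careful person would: the job done as asked, in the order asked, and still so for the second after the job is handed in, while the arm keeps its last pose, push and grip.
It also fails if it takes over 54 s, if anything falls off the work surface, if the arm or the gripper's body presses on something with over 40 N, if the wrist force passes 120 N, or if a joint passes its speed limit or range.

## Working session

There is one attempt and no reset: what is moved stays moved. The work goes in short steps, Python scripts to look and compute and a tool call to move; the robot and the scene stay as the last step left them, time stands still between calls to the robot, and variables do not carry over. Pictures are saved under pics/ and viewed, at most 14 in all, crops included, and the job is handed in when it is done.

Besides the shell and the picture viewer there is one more tool, called after "Emit:" as name(argument=value, ...), one argument or row to a line, values as JSON. step_arm: Moves the arm, as the interface text tells. Its arguments: {"type":"object","properties":{"plan":{"type":"array"},"squeeze":{"type":"number"}},"required":["plan"]}

```bash
ls; mkdir -p pics
cat > h.py <<'E'
from rig import *
import numpy as np, cv2, pickle
from scipy.spatial.transform import Rotation as R
def cap(n):
    s=sense(); c=capture(n); c['s']=s; pickle.dump(c,open(f'{n}.pkl','wb')); return c
def load(n): return pickle.load(open(f'{n}.pkl','rb'))
def K(c):
    f=240/np.tan(np.radians(c['vertical_fov'])/2); return f
def pose(s):
    q=s['ee_rot']; return R.from_quat([q[1],q[2],q[3],q[0]]).as_matrix(), np.array(s['eef_pos'])
def cam2w(c):
    if 'mount' in c and c.get('mount') is not None:
        r,p=pose(c['s']); M=np.array(c['mount']); return r@M[:3,:3], r@M[:3,3]+p
    r=R.from_rotvec(np.ravel(c['rvec'])).as_matrix(); return r.T, -r.T@np.ravel(c['tvec'])
def rays(c,uv):
    f=K(c); uv=np.atleast_2d(np.array(uv,float)); d=np.stack([(uv[:,0]-c['cx'])/f,(uv[:,1]-c['cy'])/f],1); x=d.copy()
    for _ in range(20): x=d/(1+c['k1']*(x**2).sum(1,keepdims=True))
    return np.c_[x,np.ones(len(x))]
def pt(c,uv,z=None):
    """world points: by depth (median 3x3) or on the plane z"""
    ra=rays(c,uv); r,t=cam2w(c); out=[]
    for (u,v),a in zip(np.atleast_2d(uv),ra):
        w=r@a
        if z is None:
            p=c['depth'][int(v)-1:int(v)+2,int(u)-1:int(u)+2]; p=p[p>0]; k=np.median(p) if len(p) else np.nan
        else: k=(z-t[2])/w[2]
        out.append(t+k*w)
    return np.array(out).round(1)
def proj(c,P):
    r,t=cam2w(c); q=(np.atleast_2d(P)-t)@r; x=q[:,:2]/q[:,2:]; x=x*(1+c['k1']*(x**2).sum(1,keepdims=True)); return (x*K(c)+[c['cx'],c['cy']]).round(1)
def cloud(c):
    v,u=np.mgrid[0:480,0:640]; uv=np.c_[u.ravel(),v.ravel()]; ra=rays(c,uv); r,t=cam2w(c)
    P=(ra*c['depth'].ravel()[:,None])@r.T+t; P[c['depth'].ravel()==0]=np.nan; return P.reshape(480,640,3)
def save(c,n,box=None,k=1):
    im=c['color'][...,::-1]
    if box: x0,y0,x1,y1=box; im=im[y0:y1,x0:x1]
    cv2.imwrite(f'pics/{n}.png',cv2.resize(im,None,fx=k,fy=k,interpolation=cv2.INTER_CUBIC))
E
python3 - <<'E'
from h import *
a=cap('scene');b=cap('top')
for c in(a,b): print(c['vertical_fov'],c['cx'],c['cy'],c['k1'],cam2w(c)[1], cam2w(c)[0][:,2])
save(a,'scene0');save(b,'top0');print(sense())
E
```

```text
pics
46.92067966668023 316.9499752985153 236.23531769589675 0.04767208788743935 [-355.7733078   715.13780282  588.40869125] [ 0.73932612 -0.54223191 -0.39922605]
50.78184909554628 316.29712860098886 231.2051754828189 -0.015355293813029941 [425.80950446  44.77725522 957.78868917] [ 0.12593833  0.03868184 -0.99128364]
{'time_s': 0.1, 'joints': array([-1.44939151e+00,  3.13361745e-01,  1.49835874e+00, -4.74417593e-06,
        1.33101854e+00, -2.23429673e-01]), 'dq': array([ 3.68930502e-04, -6.90392384e-04, -1.61371965e-03, -4.46896466e-05,
       -1.15472045e-04, -1.62305253e-04]), 'tau': array([ 3.16029182e-03, -4.12897968e+01, -2.60140318e+01, -1.58653834e-04,
        3.01613989e-03, -1.88382387e-05]), 'eef_pos': array([ 177.42549077, -493.9473981 ,  303.40968166]), 'ee_rot': array([-5.72561663e-04,  9.85172674e-01,  1.71564779e-01,  2.69262210e-05]), 'force': array([-0.32191051, -0.78701282,  0.9904124 ]), 'wrist_torque': array([ 0.0164135 , -0.05991897, -0.07251034]), 'grip_force': 0.0, 'grip_width': 1.0022418338111796}
```

View pics/scene0.png

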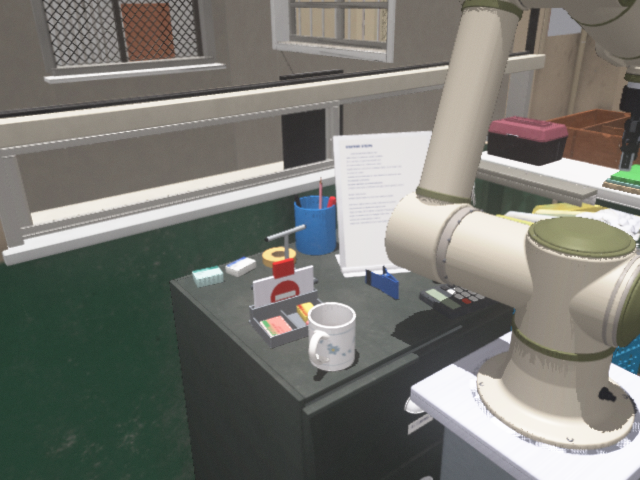

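View pics/top0.png

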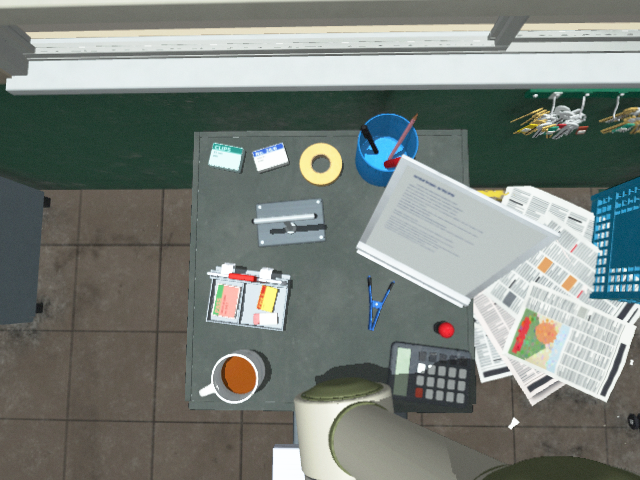

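Scene and top views: the sign's red tab is at top (243,277), the crossbar runs (253,221)-(315,216), and the clip is at (377,305) with black handles toward the back. The stamp is at (446,329), and a tall document holder stands to the right at (450,230). I'll take an enlarged crop and depth measurements next.

Run:
```python
from h import *
b=load('top');a=load('scene')
save(b,'crop0',(195,185,405,342),3.8)
P=cloud(b)
h=b['color'].astype(int)
m=(P[...,2]>118)&(P[...,2]<140)&(P[...,0]>350)
def info(name,m):
    Q=P[m]; print(name,len(Q),np.nanmedian(Q,0).round(1),np.nanpercentile(Q,[2,98],axis=0).round(1).tolist())
u=np.arange(640)[None,:]+0*np.arange(480)[:,None]; v=np.arange(480)[:,None]+0*u
info('bar',(u>240)&(u<330)&(v>205)&(v<232)&(P[...,2]>124)&(P[...,2]<145))
q=P[(u>240)&(u<330)&(v>205)&(v<232)&(P[...,2]>130)&(P[...,2]<145)]; 
mm=q[:,:2].mean(0); print('bar dir',np.linalg.svd(q[:,:2]-mm)[2][0])
red=(h[...,0]>150)&(h[...,1]<70)&(h[...,2]<70)&(u>225)&(u<260)&(v>262)&(v<290)
info('tab',red); 
sg=(u>200)&(u<300)&(v>255)&(v<285)&(P[...,2]>60); info('sign',sg); q=P[sg&(P[...,2]>85)&(P[...,2]<110)];print('dir',np.linalg.svd(q[:,:2]-q[:,:2].mean(0))[2][0],len(q))
info('clip',(u>362)&(u<396)&(v>272)&(v<336)&(P[...,2]>12))
info('doc',(u>355)&(u<560)&(v>150)&(v<310)&(P[...,2]>40))
info('cup',(u>355)&(u<420)&(v>112)&(v<155)&(P[...,2]>60))
info('mug',(u>205)&(u<270)&(v>345)&(v<405)&(P[...,2]>40))
info('stamp',(u>436)&(u<456)&(v>320)&(v<338)&(P[...,2]>30))
print(pt(b,[[210,150],[450,400],[240,340]]))
```

```text
bar 389 [551.4 130.4 134.1] [[544.5, 79.2, 129.7], [559.3, 181.5, 137.4]]
bar dir [ 0.08577681 -0.99631438]
tab 47 [457.2 201.3 123.7] [[449.1, 181.6, 120.1], [462.2, 222.2, 126.0]]
sign 582 [459.8 196.6  93.9] [[448.2, 141.8, 66.0], [480.4, 259.8, 125.8]]
dir [0.11383393 0.99349979] 198
clip 319 [410.7 -22.5  35.6] [[366.7, -56.9, 13.6], [457.4, -14.3, 43.7]]
doc 14967 [ 526.7 -123.7  200.9] [[448.9, -229.4, 46.9], [648.5, -14.1, 300.1]]
cup 1126 [712.2 -56.9 104.1] [[670.7, -92.7, 61.9], [733.8, 6.6, 156.8]]
mug 1015 [279.1 226.6  79.3] [[249.9, 176.0, 42.1], [326.6, 262.4, 92.5]]
stamp 198 [ 367.8 -143.7   72.4] [[355.6, -157.3, 62.7], [379.1, -133.6, 77.6]]
[[ 709.2  292.4   -0.8]
 [ 241.1 -158.5   18.4]
 [ 342.5  224.1    1.5]]
```

View pics/crop0.png

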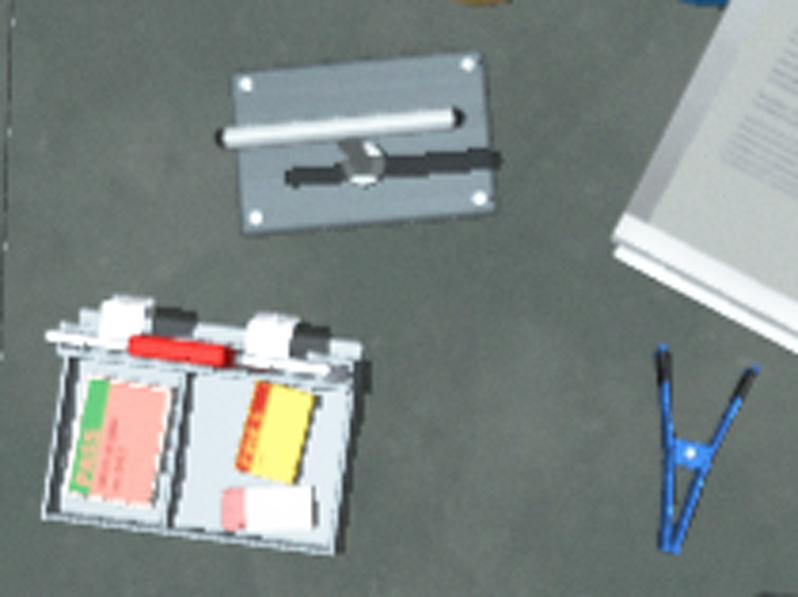

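The crop shows the bar's ends at crop (220,138)/(460,117) and the tab at (180,350). The clip's hinge is at (690,453), its mouth at (669,550), and its handle ends at (660,347)/(755,370). Next I'll add a move helper and a clearance check for the clip.

```bash
cat >> h.py <<'E'
def down(a):
    a=np.radians(a); y=np.array([np.cos(a),np.sin(a),0]); z=np.array([0,0,-1.]); return np.c_[np.cross(y,z),y,z]
def go(g,a,cur=None):
    """rows to bring the grasp point to g with closing yaw a (deg), tool down"""
    r,p=pose(sense()) if cur is None else cur
    T=np.array(g,float)+[0,0,54]
    print('offset cm',((T-p)@r/10).round(2),'rot deg',np.degrees(R.from_matrix(r.T@down(a)).as_rotvec()).round(2),'dist',np.linalg.norm(T-p).round())
E
python3 - <<'E'
from h import *
b=load('top')
px=lambda x,y:[x/3.8+195-.4,y/3.8+185-.4]
e=pt(b,[px(217,138),px(463,117)],130);print('bar ends',e,np.linalg.norm(e[0]-e[1]),e.mean(0),np.degrees(np.arctan2(*(e[0]-e[1])[[0,1]])))
c=pt(b,[px(690,453)],40)[0];m=pt(b,[px(669,550)],40)[0];h=pt(b,[px(661,347),px(753,371)],37);print('clip',c,m,h,np.linalg.norm(m-c),np.linalg.norm(h[0]-h[1]))
d=(c-m)[:2]; hd=(h.mean(0)-c)[:2];print('handle dir',np.degrees(np.arctan2(d[1],d[0])),np.degrees(np.arctan2(hd[1],hd[0])))
P=cloud(b);P2=cloud(load('scene'))
g=c[:2]+38*(hd/np.linalg.norm(hd));print('grip',g)
for z0,z1 in((15,40),(40,78),(78,130),(130,200)):
  for Q in(P,P2):
    Q=Q[(Q[...,2]>z0)&(Q[...,2]<z1)&(Q[...,0]>380)&(Q[...,0]<560)&(Q[...,1]<5)&(Q[...,1]>-200)]
    Q=Q[(np.hypot(*(Q[:,:2]-c[:2]).T)>62)]
    if len(Q):
        k=np.argmin(np.hypot(*(Q[:,:2]-g).T));print(z0,Q[k].round(),np.hypot(*(Q[k,:2]-g)).round())
w=cap('wrist');print(w['mount'],w['vertical_fov'])
go([457,200,230],-6.5)
E
```

```text
bar ends [[548.4 184.7 130. ]
 [557.4  76.9 130. ]] 108.17504333255428 [552.9 130.8 130. ] -4.7724388316847
clip [411.2 -27.2  40. ] [366.1 -16.9  40. ] [[461.1 -14.2  37. ]
 [449.8 -57.7  37. ]] 46.261214856508005 44.94374261229254
handle dir -12.864652511706534 -11.185376627812952
grip [448.47817849 -34.57139123]
15 [477. -61.  16.] 39.0
15 [481. -50.  18.] 36.0
40 [502. -60.  42.] 60.0
40 [498. -64.  41.] 57.0
78 [515. -65.  81.] 73.0
78 [515. -51.  79.] 69.0
130 [521. -85. 130.] 88.0
130 [527. -69. 135.] 85.0
[[-2.65366560e-04 -9.57259946e-01 -2.89228844e-01  7.43594032e+01]
 [ 9.99999618e-01 -4.94835814e-04  7.20260272e-04  6.48652818e-01]
 [-8.32597100e-04 -2.89228543e-01  9.57259712e-01 -6.91207496e+01]
 [ 0.00000000e+00  0.00000000e+00  0.00000000e+00  1.00000000e+00]] 66.31139020408276
offset cm [ 49.77 -55.86   2.01] rot deg [-4.000e-02 -4.000e-02 -6.375e+01] dist 748.0
```

Emit:
step_arm(
  plan=[
    {"offset": [49.7, -55.8, 0], "rot": [0, 0, -63.8], "gripper": 6},
    {"offset": [49.7, -55.8, 0], "rot": [0, 0, -63.8], "gripper": 6},
    {"offset": [49.7, -55.8, 0], "rot": [0, 0, -63.8], "gripper": 6},
    {"offset": [49.7, -55.8, 0], "rot": [0, 0, -63.8], "gripper": 6},
    {"offset": [49.7, -55.8, 0], "rot": [0, 0, -63.8], "gripper": 6},
    {"offset": [49.7, -55.8, 0], "rot": [0, 0, -63.8], "gripper": 6},
    {"offset": [49.7, -55.8, 0], "rot": [0, 0, -63.8], "gripper": 6},
    {"offset": [49.7, -55.8, 0], "rot": [0, 0, -63.8], "gripper": 6},
    {"offset": [49.7, -55.8, 0], "rot": [0, 0, -63.8], "gripper": 6},
    {"offset": [49.7, -55.8, 0], "rot": [0, 0, -63.8], "gripper": 6},
    {"offset": [49.7, -55.8, 0], "rot": [0, 0, -63.8], "gripper": 6},
    {"offset": [49.7, -55.8, 0], "rot": [0, 0, -63.8], "gripper": 6},
  ],
)

```text
time_s: 1.35
eef_pos: [401.8, 64.7, 304.0]
ee_rot: [0.0, 0.746, 0.666, 0.0]
force: [1.5, -0.8, 0.4]
grip_width: 0.705
grip_force: 0.0
```

Run:
```python
from h import *
print(pose(sense())[1]);go([457,200,230],-6.5)
```

```text
[401.77798545  64.74782937 303.98328364]
offset cm [14.06  3.97  2.  ] rot deg [0.03 0.   0.07] dist 147.0
```

Emit:
step_arm(
  plan=[
    {"offset": [5, 1.4, 2], "rot": [0, 0, 0], "gripper": 6},
    {"offset": [10, 2.9, 2], "rot": [0, 0, 0], "gripper": 6},
    {"offset": [14, 4, 2], "rot": [0, 0, 0], "gripper": 6},
    {"offset": [14, 4, 2], "rot": [0, 0, 0], "gripper": 6},
    {"offset": [14, 4, 2], "rot": [0, 0, 0], "gripper": 6},
  ],
)

```text
time_s: 1.85
eef_pos: [456.8, 197.6, 283.3]
ee_rot: [-0.0, 0.745, 0.667, -0.001]
force: [-0.3, 0.2, -0.9]
grip_width: 0.706
grip_force: 0.0
```

Run:
```python
from h import *
c=cap('wrist');save(c,'w1',None,1.25)
print(pose(c['s'])[1], proj(c,[[457,200,124],[552.9,130.8,130],[548.4,184.7,130],[557.4,76.9,130]]))
P=cloud(c);h=c['color'].astype(int)
red=(h[...,0]>150)&(h[...,1]<70)&(h[...,2]<70)&(P[...,2]>120)&(P[...,2]<130)
Q=P[red];m=Q[:,:2].mean(0);print(len(Q),Q.mean(0).round(1),np.nanpercentile(Q,[2,98],axis=0).round(1),np.linalg.svd(Q[:,:2]-m)[2][0])
B=(P[...,2]>126)&(P[...,2]<139)&(P[...,0]>510);Q=P[B];print('bar',len(Q),Q.mean(0),np.nanpercentile(Q,[1,99],axis=0).round(1))
```

```text
[456.81911268 197.59015892 283.28066897] [[315.8 246.5]
 [467.8 331.1]
 [461.  257. ]
 [474.1 397.2]]
432 [456.9 201.5 122.9] [[453.  182.1 121.7]
 [460.6 219.8 124.3]] [-0.11778474 -0.99303915]
bar 1602 [550.35875845 148.46695614 132.96915412] [[544.3 108.9 128.4]
 [558.4 182.6 135.3]]
```

View pics/w1.png

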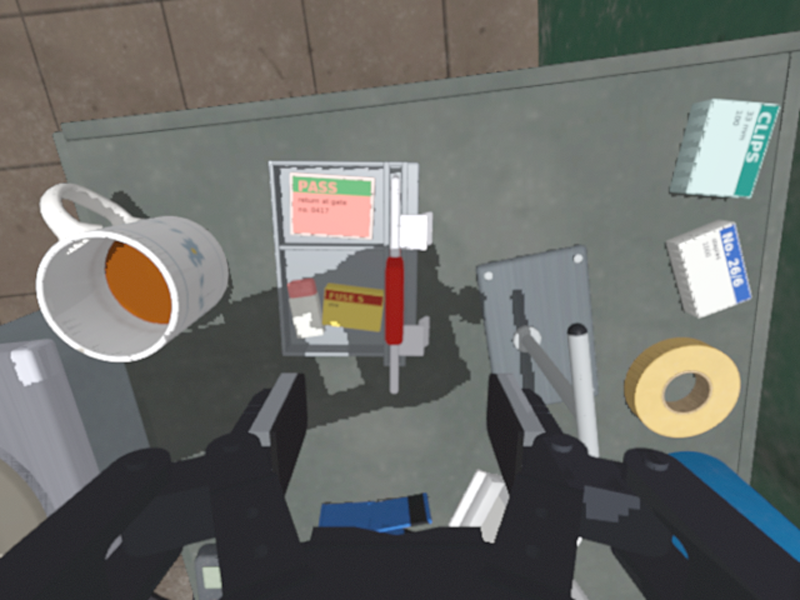

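The wrist view shows the red tab at (394,300) and the bar's left cap at (578,330), matching the top measurement. I'll descend and grip.

Emit:
step_arm(
  plan=[
    {"offset": [0.35, 0, 4], "rot": [0, 0, -0.2], "gripper": 6},
    {"offset": [0.35, 0, 8], "rot": [0, 0, -0.2], "gripper": 5},
    {"offset": [0.35, 0, 11.5], "rot": [0, 0, -0.2], "gripper": 3},
    {"offset": [0.35, 0, 11.5], "rot": [0, 0, -0.2], "gripper": 2},
    {"offset": [0.35, 0, 11.5], "rot": [0, 0, -0.2], "gripper": 1.5},
    {"offset": [0.35, 0, 11.5], "rot": [0, 0, -0.2], "gripper": 0.5},
    {"offset": [0.35, 0, 11.5], "rot": [0, 0, -0.2], "gripper": 0.5},
    {"offset": [0.35, 0, 11.5], "rot": [0, 0, -0.2], "gripper": 0.5},
    {"offset": [0.35, 0, 11.5], "rot": [0, 0, -0.2], "gripper": 0.5},
    {"offset": [0.35, 0, 11.5], "rot": [0, 0, -0.2], "gripper": 0.5},
  ],
  squeeze=35,
)

```text
time_s: 2.9
eef_pos: [457.8, 200.2, 170.8]
ee_rot: [0.001, 0.745, 0.667, 0.001]
force: [-3.6, -4.2, 9.0]
grip_width: 0.109
grip_force: 37.1
```

Emit:
step_arm(
  plan=[
    {"offset": [0, 0, -0.5], "rot": [0, 0, 0], "gripper": 0.5},
    {"offset": [0, 0, -1.5], "rot": [0, 0, 0], "gripper": 0.5},
    {"offset": [0, 0, -3], "rot": [0, 0, 0], "gripper": 0.5},
    {"offset": [0, 0, -5], "rot": [0, 0, 0], "gripper": 0.5},
    {"offset": [0, 0, -7], "rot": [0, 0, 0], "gripper": 0.5},
    {"offset": [0, 0, -9], "rot": [0, 0, 0], "gripper": 0.5},
    {"offset": [0, 0, -11], "rot": [0, 0, 0], "gripper": 0.5},
    {"offset": [0, 0, -11], "rot": [0, 0, 0], "gripper": 0.5},
    {"offset": [0, 0, -11], "rot": [0, 0, 0], "gripper": 0.5},
    {"offset": [0, 0, -11], "rot": [0, 0, 0], "gripper": 0.5},
  ],
)

```text
time_s: 3.9
eef_pos: [457.2, 200.5, 278.1]
ee_rot: [-0.0, 0.745, 0.668, -0.001]
force: [0.4, -0.3, -1.6]
grip_width: 0.108
grip_force: 35.4
```

Run:
```python
from h import *
c=cap('wrist');save(c,'w2',(200,100,600,400),2)
P=cloud(c);h=c['color'].astype(int);r,p=pose(c['s']);g=p+r[:,2]*54
red=(h[...,0]>130)&(h[...,1]<70)&(h[...,2]<70)&(P[...,2]>150)
Q=P[red]; print('grasp',g,len(Q),np.nanpercentile((Q-g)@down(-6.7),[2,50,98],axis=0).round(1))
u=np.deg2rad(4.8);d=np.array([np.cos(u),np.sin(u),0])
go(np.array([552,130.8,g[2]])-d*(7.5+25),4.8)
S=cap('scene');save(S,'s2',(200,180,440,360),3)
```

```text
grasp [457.080456   200.49027665 224.07185108] 3078 [[-18.6  -3.6  -7.2]
 [  7.8   0.7  -5.8]
 [ 22.2   5.   17.4]]
offset cm [-6.52  7.   -0.01] rot deg [ -0.09   0.02 -11.04] dist 96.0
```

View pics/s2.png

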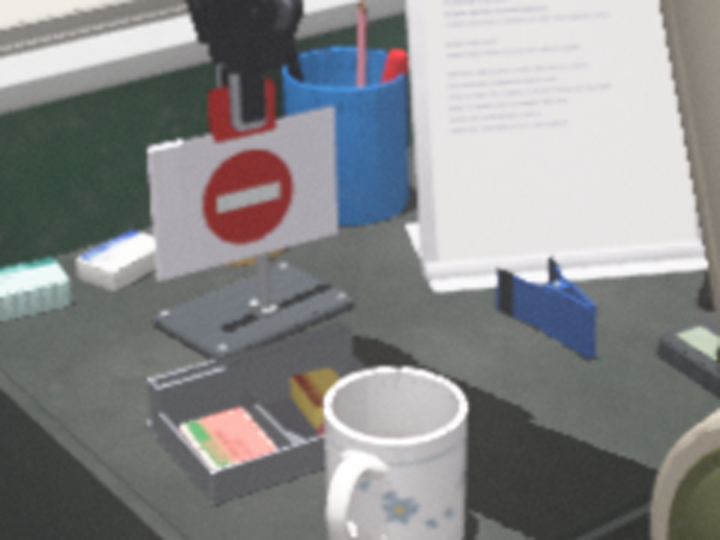

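The sign is held upright in the jaws (tab at crop (240,110)), and its lower edge is already below the bar's height. I'll bring it in front of the bar with a gap.

Emit:
step_arm(
  plan=[
    {"offset": [-3, 3.2, 0], "rot": [0, 0, -5.5], "gripper": 0.5},
    {"offset": [-6.6, 7, 0], "rot": [0, 0, -11], "gripper": 0.5},
    {"offset": [-6.6, 7, 0], "rot": [0, 0, -11], "gripper": 0.5},
    {"offset": [-6.6, 7, 0], "rot": [0, 0, -11], "gripper": 0.5},
    {"offset": [-6.6, 7, 0], "rot": [0, 0, -11], "gripper": 0.5},
  ],
)

```text
time_s: 4.5
eef_pos: [519.3, 127.9, 278.5]
ee_rot: [-0.0, 0.677, 0.736, -0.0]
force: [0.6, 0.6, -1.8]
grip_width: 0.11
grip_force: 35.3
```

Run:
```python
from h import *
c=cap('wrist');save(c,'w3',None,1.25)
P=cloud(c);r,p=pose(c['s']);g=p+r[:,2]*54;F=down(4.8);print(g,sense()['force'])
h=c['color'].astype(int)
Q=P[(P[...,2]>128)&(P[...,2]<138)&(P[...,0]>520)&(P[...,0]<580)&(P[...,1]>60)&(P[...,1]<200)]
L=(Q-g)@F;print('bar in tool',len(L),np.nanpercentile(L,[1,50,99],axis=0).round(1))
A=np.polyfit(L[:,0],L[:,1],1);print(A)
```

```text
[519.25394658 127.92027792 224.4857243 ] [-0.23318598 -0.83510302 -0.87972051]
bar in tool 2482 [[-50.4  29.2  89.2]
 [  8.   33.7  91.2]
 [ 52.   38.9  95.3]]
[-1.36924572e-02  3.38710134e+01]
```

View pics/w3.png

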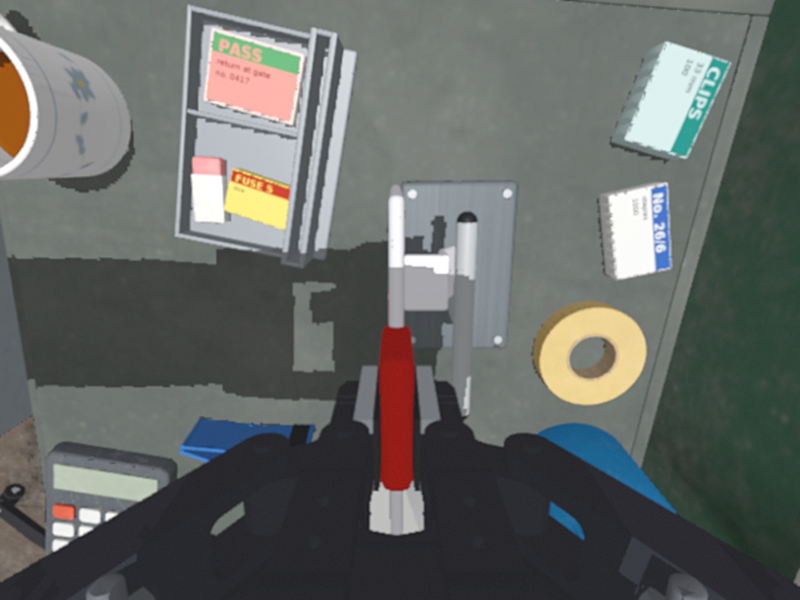

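The wrist view shows the sign upright, with the bar about 34 mm behind the grip line and parallel to it (cap at (467,217)). I'll close the gap slowly and feel for contact.

Emit:
step_arm(
  plan=[
    {"offset": [-0.1, 1, 0], "rot": [0, 0, -0.3], "gripper": 0.5},
    {"offset": [-0.1, 1.8, 0], "rot": [0, 0, -0.3], "gripper": 0.5},
    {"offset": [-0.1, 2.2, 0], "rot": [0, 0, -0.3], "gripper": 0.5},
    {"offset": [-0.1, 2.3, 0], "rot": [0, 0, -0.3], "gripper": 0.5},
    {"offset": [-0.1, 2.3, 0], "rot": [0, 0, -0.3], "gripper": 0.5},
    {"offset": [-0.1, 2.3, 0], "rot": [0, 0, -0.3], "gripper": 0.5},
  ],
)

```text
time_s: 5.15
eef_pos: [542.7, 128.3, 278.9]
ee_rot: [-0.0, 0.675, 0.738, -0.0]
force: [0.5, -0.8, -1.1]
grip_width: 0.103
grip_force: 35.3
```

Emit:
step_arm(
  plan=[
    {"offset": [0, 0.1, 0], "rot": [0, 0, 0], "gripper": 0.5},
    {"offset": [0, 0.15, 0], "rot": [0, 0, 0], "gripper": 0.5},
    {"offset": [0, 0.2, 0], "rot": [0, 0, 0], "gripper": 0.5},
    {"offset": [0, 0.2, 0], "rot": [0, 0, 0], "gripper": 0.5},
  ],
)

```text
time_s: 5.55
eef_pos: [544.9, 128.4, 278.9]
ee_rot: [-0.0, 0.675, 0.738, 0.0]
force: [0.4, 0.3, -0.7]
grip_width: 0.111
grip_force: 35.3
```

Emit:
step_arm(
  plan=[
    {"offset": [0, 0.07, 0], "rot": [0, 0, 0], "gripper": 0.5},
    {"offset": [0, 0.12, 0], "rot": [0, 0, 0], "gripper": 0.5},
    {"offset": [0, 0.12, 0], "rot": [0, 0, 0], "gripper": 0.5},
  ],
)

```text
time_s: 5.85
eef_pos: [545.9, 128.5, 278.9]
ee_rot: [-0.0, 0.675, 0.738, -0.0]
force: [-1.5, 0.0, -0.2]
grip_width: 0.11
grip_force: 35.6
```

Emit:
step_arm(
  plan=[
    {"offset": [0, 0.07, 0], "rot": [0, 0, 0], "gripper": 0.5},
    {"offset": [0, 0.12, 0], "rot": [0, 0, 0], "gripper": 0.5},
    {"offset": [0, 0.12, 0], "rot": [0, 0, 0], "gripper": 0.5},
  ],
)

```text
time_s: 6.15
eef_pos: [546.7, 128.6, 278.9]
ee_rot: [-0.001, 0.675, 0.738, -0.001]
force: [-5.4, -0.3, 2.5]
grip_width: 0.107
grip_force: 36.5
```

Emit:
step_arm(
  plan=[
    {"offset": [0, 0.07, 0], "rot": [0, 0, 0], "gripper": 0.5},
    {"offset": [0, 0.12, 0], "rot": [0, 0, 0], "gripper": 0.5},
    {"offset": [0, 0.12, 0], "rot": [0, 0, 0], "gripper": 0.5},
  ],
)

```text
time_s: 6.45
eef_pos: [547.6, 128.7, 278.9]
ee_rot: [-0.001, 0.675, 0.738, -0.001]
force: [-8.5, -1.3, 4.8]
grip_width: 0.113
grip_force: 38.9
```

Emit:
step_arm(
  plan=[
    {"offset": [0, -0.35, 0], "rot": [0, 0, 0], "gripper": 0.5},
    {"offset": [0, -0.35, 0.5], "rot": [0, 0, 0], "gripper": 0.5},
    {"offset": [0, -0.35, 1], "rot": [0, 0, 0], "gripper": 0.5},
    {"offset": [0, -0.35, 1.5], "rot": [0, 0, 0], "gripper": 0.5},
    {"offset": [0, -0.35, 2], "rot": [0, 0, 0], "gripper": 0.5},
    {"offset": [0, -0.35, 2.5], "rot": [0, 0, 0], "gripper": 0.5},
    {"offset": [0, -0.35, 2.8], "rot": [0, 0, 0], "gripper": 0.5},
    {"offset": [0, -0.35, 2.8], "rot": [0, 0, 0], "gripper": 0.5},
  ],
)

```text
time_s: 7.25
eef_pos: [544.9, 128.4, 250.4]
ee_rot: [-0.0, 0.675, 0.738, -0.0]
force: [-0.2, -0.1, -0.7]
grip_width: 0.107
grip_force: 35.3
```

Emit:
step_arm(
  plan=[
    {"offset": [0, 0, 0.3], "rot": [0, 0, 0], "gripper": 0.5},
    {"offset": [0, 0, 0.6], "rot": [0, 0, 0], "gripper": 0.5},
    {"offset": [0, 0, 0.9], "rot": [0, 0, 0], "gripper": 0.5},
    {"offset": [0, 0, 1.0], "rot": [0, 0, 0], "gripper": 0.5},
  ],
)

```text
time_s: 7.65
eef_pos: [544.8, 128.4, 240.5]
ee_rot: [-0.0, 0.675, 0.738, -0.0]
force: [-0.9, -0.0, -0.7]
grip_width: 0.114
grip_force: 35.3
```

Emit:
step_arm(
  plan=[
    {"offset": [0, 0, 0.3], "rot": [0, 0, 0], "gripper": 0.5},
    {"offset": [0, 0, 0.6], "rot": [0, 0, 0], "gripper": 0.5},
    {"offset": [0, 0, 0.9], "rot": [0, 0, 0], "gripper": 0.5},
    {"offset": [0, 0, 1.2], "rot": [0, 0, 0], "gripper": 0.5},
    {"offset": [0, 0, 1.2], "rot": [0, 0, 0], "gripper": 0.5},
  ],
)

```text
time_s: 8.15
eef_pos: [544.8, 128.4, 228.4]
ee_rot: [-0.0, 0.675, 0.738, -0.0]
force: [-0.7, 0.3, -1.8]
grip_width: 0.109
grip_force: 35.3
```

Emit:
step_arm(
  plan=[
    {"offset": [0, 0, 0.15], "rot": [0, 0, 0], "gripper": 0.5},
    {"offset": [0, 0, 0.25], "rot": [0, 0, 0], "gripper": 0.5},
    {"offset": [0, 0, 0.25], "rot": [0, 0, 0], "gripper": 0.5},
  ],
)

```text
time_s: 8.45
eef_pos: [544.9, 128.4, 226.3]
ee_rot: [-0.0, 0.675, 0.738, -0.0]
force: [-0.0, -0.3, -0.1]
grip_width: 0.111
grip_force: 35.3
```

Emit:
step_arm(
  plan=[
    {"offset": [0, 0, 0.1], "rot": [0, 0, 0], "gripper": 0.5},
    {"offset": [0, 0, 0.15], "rot": [0, 0, 0], "gripper": 0.5},
    {"offset": [0, 0, 0.15], "rot": [0, 0, 0], "gripper": 0.5},
  ],
)

```text
time_s: 8.75
eef_pos: [544.9, 128.4, 224.9]
ee_rot: [-0.0, 0.675, 0.738, 0.0]
force: [0.2, -0.1, -0.7]
grip_width: 0.105
grip_force: 35.5
```

Run:
```python
from h import *
c=cap('wrist');save(c,'w4',(200,60,520,300),2.5);print(sense()['force'])
```

```text
[ 0.35388815  0.25168536 -0.89774301]
```

View pics/w4.png

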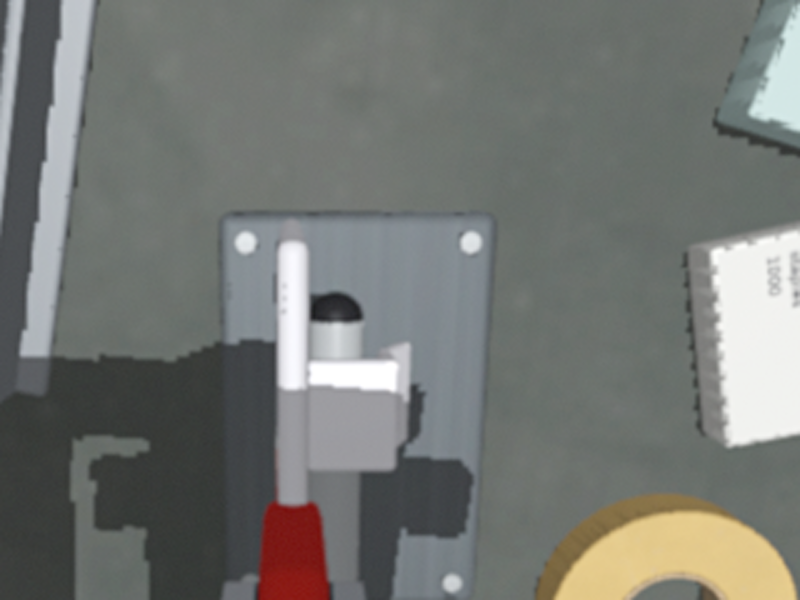

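The bar lies under the left hook, between the plate and the flared lip (cap at crop (337,305)). I'll keep lowering until it makes contact.

Emit:
step_arm(
  plan=[
    {"offset": [0, 0, 0.1], "rot": [0, 0, 0], "gripper": 0.5},
    {"offset": [0, 0, 0.2], "rot": [0, 0, 0], "gripper": 0.5},
    {"offset": [0, 0, 0.2], "rot": [0, 0, 0], "gripper": 0.5},
  ],
)

```text
time_s: 9.1
eef_pos: [545.0, 128.4, 224.7]
ee_rot: [0.001, 0.675, 0.738, 0.0]
force: [-7.0, -1.0, 13.9]
grip_width: 0.113
grip_force: 37.4
```

Emit:
step_arm(
  plan=[
    {"offset": [0, 0, 0.1], "rot": [0, 0, 0], "gripper": 0.5},
    {"offset": [0, 0, 0.15], "rot": [0, 0, 0], "gripper": 0.5},
    {"offset": [0, 0, 0.15], "rot": [0, 0, 0], "gripper": 0.5},
  ],
)

```text
time_s: 9.4
eef_pos: [544.9, 128.4, 224.6]
ee_rot: [0.001, 0.675, 0.738, 0.001]
force: [-11.4, -1.8, 24.1]
grip_width: 0.109
grip_force: 39.0
```

Contact came at the predicted height. I'll unload and release.

Emit:
step_arm(
  plan=[
    {"offset": [0, 0, -0.25], "rot": [0, 0, 0], "gripper": 0.5},
    {"offset": [0, 0, -0.25], "rot": [0, 0, 0], "gripper": 0.5},
    {"offset": [0, 0, -0.25], "rot": [0, 0, 0], "gripper": 1.4},
    {"offset": [0, 0, -0.25], "rot": [0, 0, 0], "gripper": 2},
    {"offset": [0, 0, -0.25], "rot": [0, 0, 0], "gripper": 3.5},
    {"offset": [0, 0, -0.25], "rot": [0, 0, 0], "gripper": 3.5},
    {"offset": [0, 0, -0.25], "rot": [0, 0, 0], "gripper": 3.5},
    {"offset": [0, 0, -2], "rot": [0, 0, 0], "gripper": 3.5},
    {"offset": [0, 0, -4], "rot": [0, 0, 0], "gripper": 3.5},
    {"offset": [0, 0, -7], "rot": [0, 0, 0], "gripper": 3.5},
    {"offset": [0, 0, -10], "rot": [0, 0, 0], "gripper": 4},
  ],
  squeeze=20,
)

```text
time_s: 10.5
eef_pos: [544.8, 128.4, 322.3]
ee_rot: [-0.0, 0.675, 0.738, -0.0]
force: [0.7, 0.8, 0.6]
grip_width: 0.469
grip_force: 0.0
```

Run:
```python
from h import *
print(sense()['force'],sense()['grip_width']*8.54)
c=cap('wrist');P=cloud(c);h=c['color'].astype(int)
red=(h[...,0]>150)&(h[...,1]<70)&(h[...,2]<70)&(P[...,2]>160)&(P[...,2]<200);Q=P[red]
print('tab',len(Q),np.nanpercentile(Q,[2,50,98],axis=0).round(1))
W=P[(P[...,2]>144)&(P[...,2]<154)&(P[...,0]>520)&(P[...,0]<560)];print('plate top',len(W),np.nanpercentile(W,[1,50,99],axis=0).round(1))
a=np.radians(-11.6);
g=np.array([411.2,-27.2,0])+37*np.array([np.cos(a),np.sin(a),0]);g[2]=110
print(g);go(g,78.2)
```

```text
[0.67389341 0.79672527 0.61932238] 4.00132588822182
tab 0 [nan nan nan]
plate top 762 [[539.   65.1 146.6]
 [543.8 158.1 148.7]
 [553.4 192.1 152.7]]
[447.44428424 -34.63988308 110.        ]
offset cm [-15.37 -11.36  16.29] rot deg [  0.37   0.31 -73.14] dist 251.0
  return np.nanmean(a, axis, out=out, keepdims=keepdims)
```

Emit:
step_arm(
  plan=[
    {"offset": [-1, -5, 0], "rot": [0, 0, -8.5], "gripper": 6.2},
    {"offset": [-3, -9.5, 0], "rot": [0, 0, -17], "gripper": 6.2},
    {"offset": [-7, -11.4, 0], "rot": [0, 0, -25], "gripper": 6.2},
    {"offset": [-11, -11.4, 0], "rot": [0, 0, -33], "gripper": 6.2},
    {"offset": [-15.4, -11.4, 0], "rot": [0, 0, -41], "gripper": 6.2},
    {"offset": [-15.4, -11.4, 3], "rot": [0, 0, -49], "gripper": 6.2},
    {"offset": [-15.4, -11.4, 6], "rot": [0, 0, -57], "gripper": 6.2},
    {"offset": [-15.4, -11.4, 8], "rot": [0, 0, -65], "gripper": 6.2},
    {"offset": [-15.4, -11.4, 10], "rot": [0, 0, -73], "gripper": 6.2},
    {"offset": [-15.4, -11.4, 10], "rot": [0, 0, -73], "gripper": 6.2},
    {"offset": [-15.4, -11.4, 10], "rot": [0, 0, -73], "gripper": 6.2},
  ],
)

```text
time_s: 11.65
eef_pos: [445.1, -35.1, 221.9]
ee_rot: [0.0, 0.106, 0.994, -0.0]
force: [0.7, -0.5, 0.3]
grip_width: 0.723
grip_force: 0.0
```

Run:
```python
from h import *
c=cap('wrist');save(c,'w5',None,1.25);r,p=pose(c['s']);print(p,np.degrees(np.arctan2(r[1,1],r[0,1])),sense()['joints'][5])
print(proj(c,[[411.2,-27.2,40],[366.1,-16.9,40],[461.1,-14.2,37],[449.8,-57.7,37]]))
```

```text
[445.1351024  -35.06177574 221.92291925] 77.84504658147361 -1.701094929771724
[[318.4 190.7]
 [319.3 119. ]
 [350.2 253.3]
 [288.5 250.8]]
```

View pics/w5.png

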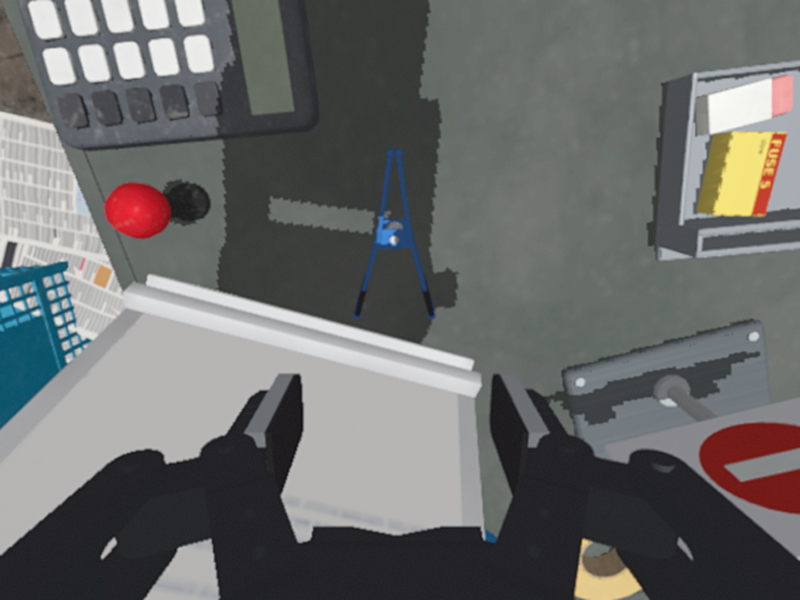

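The wrist view shows the clip hinge at (393,240), its mouth at (394,152) and its handle ends at (358,316)/(432,316). The document holder's front lip is well clear of the handles. I'll refine the grip point from this.

Run:
```python
from h import *
c=load('wrist')
q=lambda x,y:[x/1.25,y/1.25]
hg,m,h1,h2=[pt(c,[q(*a)],z)[0] for a,z in(((393,240),40),((394,152),40),((358,316),37),((432,316),37))]
print(hg,m,h1,h2,np.linalg.norm(h1-h2),np.linalg.norm(m-hg))
hm=(h1+h2)/2; d=(hm-m)[:2];a=np.degrees(np.arctan2(d[1],d[0]));print('handle yaw',a)
d/=np.linalg.norm(d)
# hinge on the line m->hm, 46 from the mouth (mean with measured)
t=(hg-hm)[:2]@d; print('hinge to ends',-t, 'lateral',np.cross(d,(hg-hm)[:2]))
g=np.r_[hm[:2]+d*(t+38),24];print(g);go(g,a+90)
```

```text
[411.5 -30.   40. ] [367.1 -19.8  40. ] [451.  -59.5  37. ] [460.1 -17.4  37. ] 43.072264858026685 45.5565582545477
handle yaw -11.906612446773075
hinge to ends 44.8456518156686 lateral -0.8200690384478619
[448.85163115 -37.03762488  24.        ]
offset cm [-0.36 -0.11 14.44] rot deg [-0.01  0.09 -0.23] dist 144.0<stdin>:9: DeprecationWarning: Arrays of 2-dimensional vectors are deprecated. Use arrays of 3-dimensional vectors instead. (deprecated in NumPy 2.0)
```

Emit:
step_arm(
  plan=[
    {"offset": [-0.35, -0.1, 4], "rot": [0, 0, -0.2], "gripper": 6.2},
    {"offset": [-0.35, -0.1, 8], "rot": [0, 0, -0.2], "gripper": 6.2},
    {"offset": [-0.35, -0.1, 11.5], "rot": [0, 0, -0.2], "gripper": 6.2},
    {"offset": [-0.35, -0.1, 13.5], "rot": [0, 0, -0.2], "gripper": 6.2},
    {"offset": [-0.35, -0.1, 14.3], "rot": [0, 0, -0.2], "gripper": 5.8},
    {"offset": [-0.35, -0.1, 14.3], "rot": [0, 0, -0.2], "gripper": 5},
    {"offset": [-0.35, -0.1, 14.3], "rot": [0, 0, -0.2], "gripper": 4.4},
    {"offset": [-0.35, -0.1, 14.3], "rot": [0, 0, -0.2], "gripper": 4},
    {"offset": [-0.35, -0.1, 14.3], "rot": [0, 0, -0.2], "gripper": 3.6},
    {"offset": [-0.35, -0.1, 14.3], "rot": [0, 0, -0.2], "gripper": 3.2},
  ],
  squeeze=30,
)

```text
time_s: 12.7
eef_pos: [449.4, -37.1, 80.1]
ee_rot: [0.002, 0.102, 0.995, -0.001]
force: [1.4, -0.5, 9.2]
grip_width: 0.377
grip_force: 5.8
```

Emit:
step_arm(
  plan=[
    {"offset": [0, 0, 0], "rot": [0, 0, 0], "gripper": 2.8},
    {"offset": [0, 0, 0], "rot": [0, 0, 0], "gripper": 2.4},
    {"offset": [0, 0, 0], "rot": [0, 0, 0], "gripper": 2.0},
    {"offset": [0, 0, 0], "rot": [0, 0, 0], "gripper": 1.5},
    {"offset": [0, 0, 0], "rot": [0, 0, 0], "gripper": 1.5},
    {"offset": [0, 0, 0], "rot": [0, 0, 0], "gripper": 1.5},
  ],
)

```text
time_s: 13.3
eef_pos: [449.6, -37.2, 80.5]
ee_rot: [0.002, 0.102, 0.995, -0.001]
force: [-0.4, 0.1, 13.1]
grip_width: 0.229
grip_force: 28.8
```

Run:
```python
from h import *
c=cap('wrist');t=cap('top')
A=c['color'][60:330,150:500];B=t['color'][240:345,320:430]
im=np.zeros((540,760,3),np.uint8);A=cv2.resize(A,(525,405));B=cv2.resize(B,None,fx=2.1,fy=2.1);im[:405,:525]=A;im[:B.shape[0],525:525+B.shape[1]]=B
cv2.imwrite('pics/w6.png',im[...,::-1]);print(sense()['force'],sense()['grip_force'],sense()['grip_width']*85.4)
```

```text
[ 0.19434795  0.15729551 13.00847427] 28.82403999567032 19.84650532884009
```

View pics/w6.png

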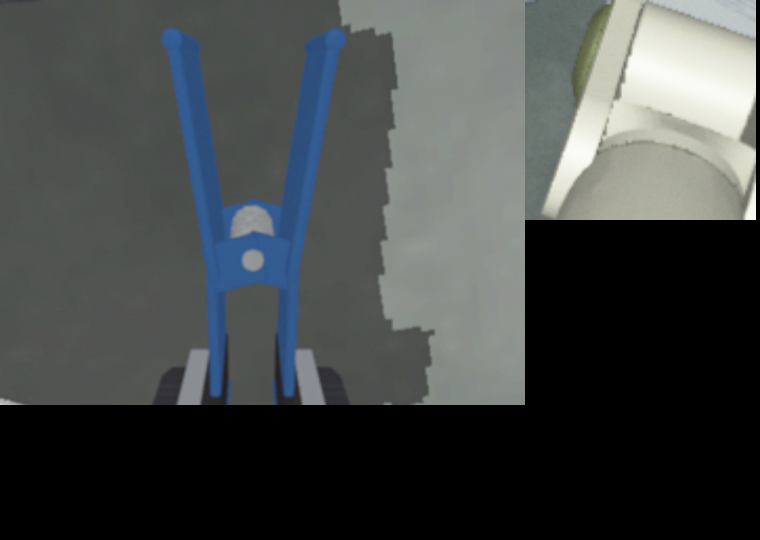

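The clip is squeezed fully open (19.8 mm) and symmetric, with the hinge at crop (252,260) and the lips at (172,38)/(335,38). I'll work out the clip in the tool frame and the route.

Run:
```python
from h import *
c=load('wrist');r,p=pose(c['s'])
q=lambda x,y:[x/1.5+150,y/1.5+60]
W=np.array([pt(c,[q(*a)],z)[0] for a,z in(((252,260),40),((172,38),40),((335,38),40))])
L=(W-p)@r;print(W,'\ntool',L.round(1)); m=(L[1]+L[2])/2-L[0];print('lip gap over',np.linalg.norm(L[1]-L[2]),'len',np.linalg.norm(m),'yaw in tool',np.degrees(np.arctan2(m[1],m[0])), 'closing yaw',np.degrees(np.arctan2(r[1,1],r[0,1])))
```

```text
[[407.4 -28.5  40. ]
 [363.3 -34.2  40. ]
 [369.4  -5.2  40. ]] 
tool [[ 43.3  -0.   40.2]
 [ 85.3 -14.6  40. ]
 [ 85.2  15.   40. ]]
lip gap over 29.63460814655729 len 41.98264522394938 yaw in tool 0.3424540895340045 closing yaw 78.24292673139932
```

Emit:
step_arm(
  plan=[
    {"offset": [0, 0, -1], "rot": [0, 0, 0], "gripper": 1.5},
    {"offset": [0, 0, -3], "rot": [0, 0, 0], "gripper": 1.5},
    {"offset": [0, 0, -6], "rot": [0, 0, 0], "gripper": 1.5},
    {"offset": [0, 0, -9], "rot": [0, 0, 0], "gripper": 1.5},
    {"offset": [0, 0, -12], "rot": [0, 0, 0], "gripper": 1.5},
    {"offset": [0, 0, -15], "rot": [0, 0, 0], "gripper": 1.5},
    {"offset": [0, 0, -18], "rot": [0, 0, 0], "gripper": 1.5},
    {"offset": [0, 0, -20.5], "rot": [0, 0, 0], "gripper": 1.5},
    {"offset": [0, 0, -20.5], "rot": [0, 0, 0], "gripper": 1.5},
    {"offset": [0, 0, -20.5], "rot": [0, 0, 0], "gripper": 1.5},
  ],
)

```text
time_s: 14.4
eef_pos: [447.8, -36.6, 283.5]
ee_rot: [0.0, 0.102, 0.995, -0.0]
force: [1.2, -0.9, -1.1]
grip_width: 0.226
grip_force: 29.6
```

Run:
```python
from h import *
print(sense()['force'],sense()['grip_width']*85.4)
r,p=pose(sense());print(p)
go([425,150,230],130);go([440,300,230],175);go([540,318,230],185)
```

```text
[ 1.21793372 -0.89410659 -1.12792349] 19.333887046181886
[447.79226213 -36.58405447 283.49862227]
offset cm [ 6.03 17.8  -0.05] rot deg [-1.000e-02  2.000e-02 -5.175e+01] dist 188.0
offset cm [ 7.62 32.79 -0.06] rot deg [-2.000e-02  1.000e-02 -9.675e+01] dist 337.0
offset cm [-1.81 36.59 -0.05] rot deg [-2.0000e-02  1.0000e-02 -1.0675e+02] dist 366.0
```

Emit:
step_arm(
  plan=[
    {"offset": [2, 4, 0], "rot": [0, 0, -8], "gripper": 1.5},
    {"offset": [4, 8, 0], "rot": [0, 0, -16], "gripper": 1.5},
    {"offset": [6, 12, 0], "rot": [0, 0, -24], "gripper": 1.5},
    {"offset": [6.5, 16, 0], "rot": [0, 0, -32], "gripper": 1.5},
    {"offset": [7, 20, 0], "rot": [0, 0, -40], "gripper": 1.5},
    {"offset": [7.5, 24, 0], "rot": [0, 0, -48], "gripper": 1.5},
    {"offset": [7.5, 28, 0], "rot": [0, 0, -56], "gripper": 1.5},
    {"offset": [7.5, 32, 0], "rot": [0, 0, -64], "gripper": 1.5},
    {"offset": [5, 34.5, 0], "rot": [0, 0, -72], "gripper": 1.5},
    {"offset": [1.5, 36.5, 0], "rot": [0, 0, -80], "gripper": 1.5},
    {"offset": [-1.8, 36.6, 0], "rot": [0, 0, -88], "gripper": 1.5},
    {"offset": [-1.8, 36.6, 0], "rot": [0, 0, -96], "gripper": 1.5},
  ],
)

```text
time_s: 15.6
eef_pos: [542.6, 317.0, 280.4]
ee_rot: [-0.002, -0.672, 0.74, 0.0]
force: [-0.4, 0.5, -1.0]
grip_width: 0.23
grip_force: 29.7
```

Run:
```python
from h import *
r,p=pose(sense());print(p,sense()['joints'].round(2))
go([540,318,120],185)
```

```text
[542.6384844  317.00688801 280.37598712] [ 0.34  0.56  1.19 -0.    1.39 -2.7 ]
offset cm [-0.09  0.24 10.64] rot deg [  0.17  -0.1  -10.52] dist 106.0
```

Emit:
step_arm(
  plan=[
    {"offset": [0, 0, 3], "rot": [0, 0, -3.5], "gripper": 1.5},
    {"offset": [0, 0, 6], "rot": [0, 0, -3.5], "gripper": 1.5},
    {"offset": [0, 0, 9], "rot": [0, 0, -3.5], "gripper": 1.5},
    {"offset": [0, 0, 12], "rot": [0, 0, -3.5], "gripper": 1.5},
    {"offset": [0, 0, 12.4], "rot": [0, 0, -3.5], "gripper": 1.5},
    {"offset": [0, 0, 12.4], "rot": [0, 0, -3.5], "gripper": 1.5},
    {"offset": [0, 0, 12.4], "rot": [0, 0, -3.5], "gripper": 1.5},
  ],
)

```text
time_s: 16.3
eef_pos: [540.7, 318.1, 160.7]
ee_rot: [0.001, -0.693, 0.721, -0.0]
force: [0.5, 0.7, -0.3]
grip_width: 0.225
grip_force: 29.7
```

Run:
```python
from h import *
c=cap('wrist');save(c,'w7',None,1.25);r,p=pose(c['s']);print(p,np.degrees(np.arctan2(r[1,1],r[0,1])),sense()['joints'].round(3))
P=cloud(c);
W=P[(P[...,2]>144)&(P[...,2]<154)&(P[...,0]>515)&(P[...,0]<575)&(P[...,1]<205)];print('plate top',len(W),np.nanpercentile(W,[1,50,99],axis=0).round(1))
if len(W): A=np.polyfit(W[:,1],W[:,0],1);print(A,np.polyval(A,[195,150]))
L=(P-p)@r
J=L[(L[...,2]>30)&(L[...,2]<50)&(L[...,0]>60)&(L[...,0]<110)&(abs(L[...,1])<25)];print('jaw tops',len(J),np.nanpercentile(J,[2,50,98],axis=0).round(1))
```

```text
[540.70626755 318.14251277 160.73520128] 177.75758924213756 [ 0.345  0.668  1.337  0.     1.135 -2.757]
plate top 0 [nan nan nan]
jaw tops 2475 [[ 60.7 -15.8  38.7]
 [ 75.8   9.6  40.6]
 [ 87.6  14.9  49.2]]
  return np.nanmean(a, axis, out=out, keepdims=keepdims)
```

View pics/w7.png

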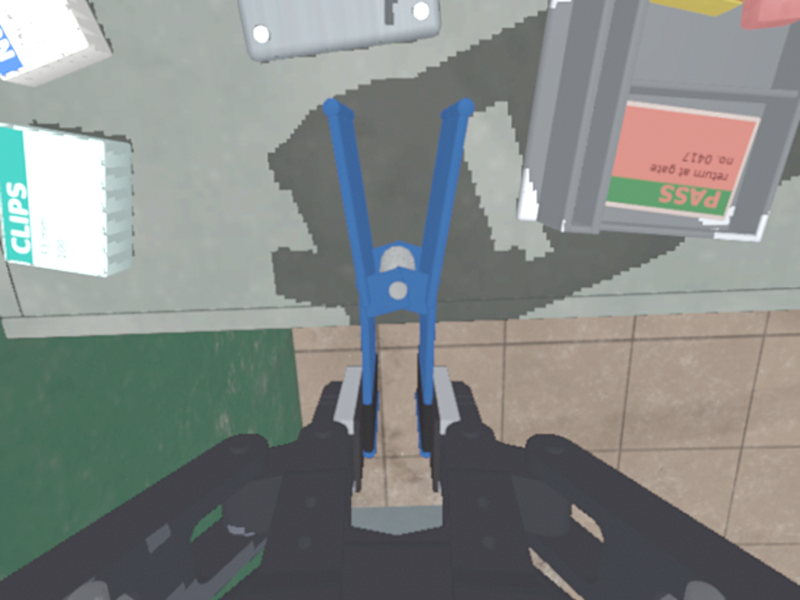

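The wrist view shows the clip still symmetric and open (lips at (333,105)/(465,105), hinge at (398,290)), with the sign just out of view above. I'll locate the sign's left edge with the fixed cameras.

Run:
```python
from h import *
t=cap('top');s=cap('scene')
for n,c in(('top',t),('scene',s)):
    P=cloud(c);h=c['color'].astype(int)
    W=P[(P[...,2]>70)&(P[...,2]<148)&(P[...,0]>525)&(P[...,0]<558)&(P[...,1]<205)&(P[...,1]>50)]
    print(n,len(W))
    if len(W)>20: print(np.nanpercentile(W,[1,50,99],axis=0).round(1));A=np.polyfit(W[:,1],W[:,0],1);print(A,np.polyval(A,[195,130]))
im=np.vstack([cv2.resize(t['color'][180:270,220:400],(720,270))[:, :], cv2.resize(s['color'][200:330,230:430],(720,330),interpolation=cv2.INTER_CUBIC)[:, :]])
im=np.vstack([cv2.resize(t['color'][185:245,235:375],(700,300),interpolation=cv2.INTER_CUBIC),cv2.resize(s['color'][205:305,195:428],(700,300),interpolation=cv2.INTER_CUBIC)])
cv2.imwrite('pics/m8.png',im[...,::-1])
```

```text
top 653
[[536.9  66.5  71.1]
 [544.9 130.7 123.9]
 [557.3 191.5 147.7]]
[-6.29485925e-02  5.53449883e+02] [541.17490732 545.26656584]
scene 1645
[[535.5  68.4  70.8]
 [542.5 136.7 110. ]
 [550.7 195.9 147.4]]
[-8.73090922e-02  5.54504991e+02] [537.47971809 543.15480909]
```

View pics/m8.png

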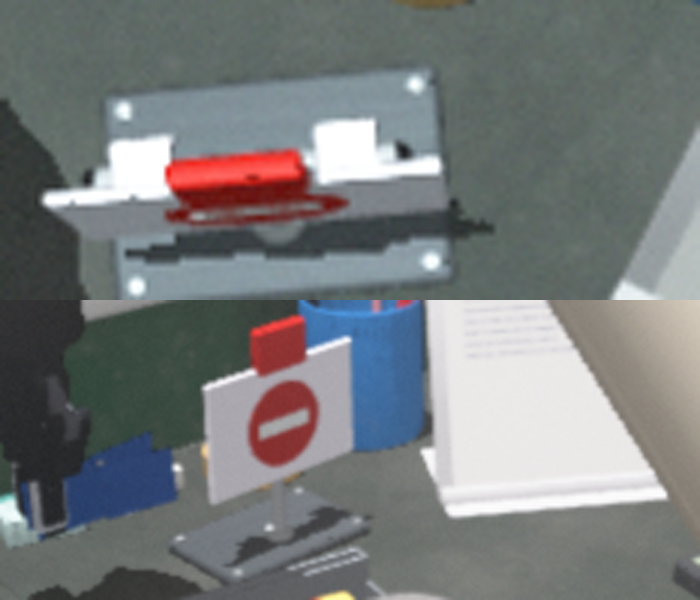

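Both hooks sit over the bar and the sign hangs plumb. Its left edge is at about (540,195). I'll advance until the lips are just short of the edge.

Emit:
step_arm(
  plan=[
    {"offset": [0.5, -0.45, 0.2], "rot": [0, 0, -0.2], "gripper": 1.5},
    {"offset": [1.2, -0.45, 0.2], "rot": [0, 0, -0.2], "gripper": 1.5},
    {"offset": [2, -0.45, 0.2], "rot": [0, 0, -0.2], "gripper": 1.5},
    {"offset": [2.6, -0.45, 0.2], "rot": [0, 0, -0.2], "gripper": 1.5},
    {"offset": [3, -0.45, 0.2], "rot": [0, 0, -0.2], "gripper": 1.5},
    {"offset": [3, -0.45, 0.2], "rot": [0, 0, -0.2], "gripper": 1.5},
    {"offset": [3, -0.45, 0.2], "rot": [0, 0, -0.2], "gripper": 1.5},
  ],
)

```text
time_s: 17.15
eef_pos: [543.6, 287.8, 157.5]
ee_rot: [0.0, -0.694, 0.72, 0.0]
force: [0.3, -0.0, -0.9]
grip_width: 0.23
grip_force: 29.7
```

Run:
```python
from h import *
c=cap('wrist');save(c,'w9',(170,0,470,240),2.5);r,p=pose(c['s']);print(p,np.degrees(np.arctan2(r[1,1],r[0,1])),sense()['joints'].round(3))
L=(cloud(c)-p)@r
W=L[(L[...,2]>0)&(L[...,2]<25)&(L[...,0]>75)&(abs(L[...,1])<40)]
print('plate top in tool',len(W),np.nanpercentile(W,[1,50,99],axis=0).round(1) if len(W) else '')
```

```text
[543.62316849 287.8088727  157.47619471] 177.95046816708458 [ 0.297  0.648  1.382  0.     1.112 -2.809]
plate top in tool 905 [[94.6 -2.7  7.5]
 [95.6 -0.2 11.2]
 [97.9  2.4 24.5]]
```

View pics/w9.png

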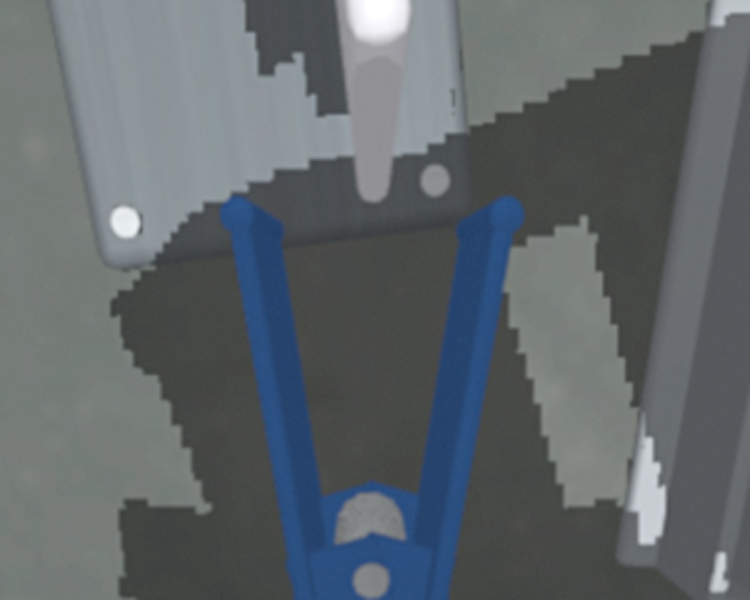

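The plate's left edge appears head-on at crop (373,195), centred between the lips (236,212)/(508,212), with an 8 mm gap still to go. I'll advance 23 mm and shift 1 mm toward the back.

Emit:
step_arm(
  plan=[
    {"offset": [0.4, -0.1, 0], "rot": [0, 0, 0], "gripper": 1.5},
    {"offset": [0.8, -0.1, 0], "rot": [0, 0, 0], "gripper": 1.5},
    {"offset": [1.2, -0.1, 0], "rot": [0, 0, 0], "gripper": 1.5},
    {"offset": [1.6, -0.1, 0], "rot": [0, 0, 0], "gripper": 1.5},
    {"offset": [2, -0.1, 0], "rot": [0, 0, 0], "gripper": 1.5},
    {"offset": [2.3, -0.1, 0], "rot": [0, 0, 0], "gripper": 1.5},
    {"offset": [2.3, -0.1, 0], "rot": [0, 0, 0], "gripper": 1.5},
    {"offset": [2.3, -0.1, 0], "rot": [0, 0, 0], "gripper": 1.5},
  ],
)

```text
time_s: 18.0
eef_pos: [543.8, 264.8, 157.4]
ee_rot: [0.0, -0.694, 0.72, 0.0]
force: [-0.4, 0.5, -1.1]
grip_width: 0.23
grip_force: 29.7
```

Run:
```python
from h import *
c=cap('wrist');s=cap('scene');r,p=pose(c['s']);print(p,np.degrees(np.arctan2(r[1,1],r[0,1])),sense()['joints'].round(3),sense()['force'],sense()['grip_force'],sense()['grip_width']*85.4)
L=(cloud(c)-p)@r
W=L[(L[...,2]>0)&(L[...,2]<25)&(L[...,0]>65)&(abs(L[...,1])<40)]
print('plate top in tool',len(W),np.nanpercentile(W,[1,50,99],axis=0).round(1) if len(W) else '')
J=L[(L[...,2]>36)&(L[...,2]<50)&(L[...,0]>78)&(L[...,0]<100)&(abs(L[...,1])<30)&(abs(L[...,1])>8)];print('jaw ends',np.nanpercentile(J,[2,98],axis=0).round(1))
im=np.hstack([cv2.resize(c['color'][0:240,170:470],(375,300)),cv2.resize(s['color'][205:305,230:355],(375,300),interpolation=cv2.INTER_CUBIC)])
cv2.imwrite('pics/m10.png',im[...,::-1])
```

```text
[543.82132118 264.75401964 157.41807697] 177.94881579178102 [ 0.26   0.628  1.418  0.     1.096 -2.846] [ 0.49867503  0.75332415 -0.15120737] 29.690609872341156 19.87411349199199
plate top in tool 8971 [[ 73.1 -19.9   7.3]
 [ 92.   -6.4  19.8]
 [100.6   2.7  24.8]]
jaw ends [[ 78.2 -24.3  36.6]
 [ 98.5  15.5  49.2]]
```

View pics/m10.png

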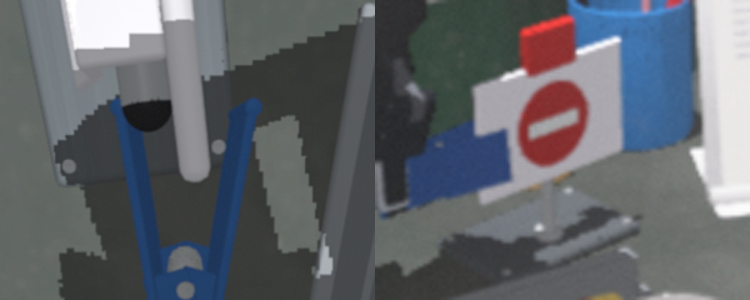

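The plate's left edge (195,175) lies between the open jaws, with the lips at (117,103) and (258,105). The front jaw is in front of the plate in the scene view, nothing touches, and the force is about zero. I'll hand in the job.

```bash
python3 -c "
from rig import *
print(finish_job())"
```

```text
the job is handed in; nothing more can be done
None
```

The sign hangs on the T-bar by both hooks, and the clip is held fully open around its left edge without touching it, skewed about 7° from square because the last joint was near its limit; the job was handed in at about 18 s.

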